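Tidy the X-ray office desk: stamps, ink cartridges and tape into their trays

ROBOT

A 6-joint arm with a two-finger parallel gripper is mounted at the origin on the work surface. World frame = base frame: x ahead of the robot, y to its left, z up, the work surface at z = 0. Lengths are in m, angles in rad, forces in N, time in s.
With the tool pointing down it reaches from about 0.25 to 0.85 m from the base axis. Payload 12.5 kg.
Tool frame: the origin (TCP) lies between the finger pads; the fingertips stand 8 mm ahead of it and the grasp point (between the pads) lies 11 mm behind it; z points along the fingers, y is the line along which they close (so a half turn about z gives the same grasp; the last joint's range is limited). The gripper opens to 93 mm and grips with 3 to 60 N. Pads are 15 mm wide; open, the fingers measure 128 mm over their backs; the gripper's body (75 mm by 188 mm) begins 65 mm behind the grasp point.
Start: joints at [1.171, 0.351, 1.652, -0, 1.139, -0.085], TCP at [0.17, 0.523, 0.227] pointing down, gripper open.
Joint ranges: [-2.75, 2.75], [-0.79, 2.1], [0.01, 2.65], [-1.57, 4.71], [0.07, 3.14], [-2.87, 2.87]. Speed limits (rad/s): [2.22, 2.22, 2.79, 3.14, 3.14, 3.14].

INTERFACE

Orientations are given as a unit quaternion [x, y, z, w].
In Python, from cell import bot, vision gives the robot as it stands.
- The arm moves only by the tool move_arm, never from a script. Its argument "series" is a list of rows, each a list of 5 numbers: the shift along the tool's x, y, z in units of 25 mm (1.0 is 25 mm), then the turn about the tool's z in units of 5 degrees (1.0 is 5 degrees), then the gripper's target within -1 to 1 (fully open at 1, half-way at 0, shut at -1). In form: [[tx, ty, tz, roll, hand], ...]. A call has 1 to 5 rows; each row shifts and turns the commanded pose from where the row before left it, along the tool's axes as they then stand; what a row does not reach is not made up. A row lasts 1/12 s, in which the tool goes at most 41.7 mm and 7.16 degrees, less where a joint would pass 70% of its speed; a pose out of reach is approached as far as the arm can. A call is refused whole if a number of a shift passes 1 or a number of a turn 1, either way. A call with a gripper value outside its range is refused whole. The fingers move at their own pace and stop on an object; "squeeze" is the grip in N (left out, the last holds). Time passes only in rows, so rows that do not move let the fingers close. It gives the time, the measured TCP pose, the force, the opening and the grip force at its end, in the units of the state.
- bot.sense(): the state, without advancing time (a new reading comes with each control period).
- vision.snapshot(name): name is "scene" or "top" or "wrist"; returns a dict with "frame" (420x560x3 uint8, red, green, blue), "range_z" (420x560 float32, m along the optical axis (not along the pixel's ray), 0 where there is no reading), "camera_matrix" (3x3 intrinsics, pixels), "extrinsics" (4x4, takes a point from camera to world coordinates). Camera axes: x right, y down, z forward; pixel columns grow to the right and rows downward; lengths in m; the calibration is good to about 2 mm. A picture is of the moment at which its call begins.
- bot.job_done(): hands the job in; it is judged then, once.
The state is a dict: "t": time; "qpos": joint angles; "joint_vel": joint speeds; "joint_efforts": joint torques, N m; "tool_pos": TCP position; "tcp_rot": TCP orientation; "ft_force": force on the tool from outside, world axes, zero at the start; "moment": the same for the moment, N m; "opening": finger opening in m; "gripper_force": force on a finger pad.
Only numpy, scipy, OpenCV 4.12 (cv2) and the standard library are available. Lean on these libraries where they do the work, as an engineer would, in place of code of your own. Each camera call takes 0.05 s, during which the arm holds its last target. There are 200 camera calls.

TASK

Tidy the mixed things on the desk: stand both rubber stamps upright in the wooden stamp tray and both ink cartridges upright in the grey plastic cartridge tray, the large one of each kind in the longer bay and the small one in the shorter bay, and lay the tape roll flat in the round blue dish. Leave the eraser and the pencil sharpener where they lie.

Things in the scene. Friction and masses are not known exactly. Their poses are not given: they have to be found in the camera images.
- large_stamp: Rubber stamp standing upright, 76 mm tall, with a rectangular wooden foot 38 mm (x) by 70 mm (y), 14 mm high, and a black round handle on the centre line: neck 16 mm in diameter, knob 26 mm in diameter between 46 and 70 mm up. Origin at the centre of its underside, z up. About 70 g.
- small_stamp: Rubber stamp standing upright, 76 mm tall, with a round wooden foot 36 mm in diameter, 14 mm high, and the same black handle as the large stamp (knob 26 mm in diameter between 46 and 70 mm up). Origin at the centre of its underside, z up. About 50 g.
- large_cartridge: Black ink cartridge with pale labels, a plain upright block 24 mm (x) by 70 mm (y), 46 mm tall. Origin at the centre of its underside, z up. About 60 g.
- small_cartridge: Black ink cartridge with pale labels, a plain upright block 24 mm (x) by 44 mm (y), 46 mm tall. Origin at the centre of its underside, z up. About 40 g.
- tape_roll: Roll of brown packing tape lying flat, a ring 56 mm outside and 38 mm inside diameter, 24 mm high, rigid. Origin at the centre of its underside, z up. About 40 g.
- stamp_tray: Fixed low wooden tray with cork floors, 68 mm (x) by 164 mm (y) outside, walls 4 mm thick and 18 mm high, floor 4 mm thick. A divider makes two bays 60 mm wide in x: the longer bay is 96 mm long in y, its centre 30 mm from the origin towards +y; the shorter bay is 56 mm long, its centre 50 mm towards -y. Origin at the centre of the tray's underside, z up.
- cartridge_tray: Fixed low grey plastic tray, 54 mm (x) by 180 mm (y) outside, walls 4 mm thick and 18 mm high, floor 4 mm thick. A divider makes two bays 46 mm wide in x: the longer bay is 98 mm long in y, its centre 37 mm from the origin towards +y; the shorter bay is 70 mm long, its centre 51 mm towards -y. Origin at the centre of the tray's underside, z up.
- dish: Fixed round blue dish, 116 mm outside and 108 mm inside diameter, rim 10 mm high, floor 4 mm thick. Origin at the centre of its underside, z up.
- eraser: Black block eraser, 40 mm (x) by 20 mm (y), 12 mm tall, loose, a bystander between two of the trays. Origin at the centre of its underside.
- sharpener: Bare brass pencil sharpener, 26 mm (x) by 16 mm (y), 12 mm tall, loose, a bystander between two of the trays. Origin at the centre of its underside.
Things that resemble listed ones, but are neither listed nor needed, are in the scene too. Leave any orange look-alike of the large_stamp alone.

How it is judged:
By the outcome, as a careful person would: the job done as asked, in the order asked, and still so for the second after the job is handed in, with the robot touching nothing.
It also fails if it takes over 139 s, if anything falls off the work surface, if the arm or the gripper's body presses on something with over 40 N, if the wrist force passes 120 N, or if a joint passes its speed limit or range.

## Working session

There is one attempt and no reset: what is moved stays moved. The work goes in short steps, Python scripts to look and compute and a tool call to move; the robot and the scene stay as the last step left them, time stands still between calls to the robot, and variables do not carry over. Pictures are saved under pics/ and viewed, at most 14 in all, crops included, and the job is handed in when it is done.

Besides the shell and the picture viewer there is one more tool, called by a JSON object that holds its "method" and its "body", one argument or row to a line. move_arm: Moves the arm, as the interface text tells. Its arguments: {"type":"object","properties":{"series":{"type":"array"},"squeeze":{"type":"number"}},"required":["series"]}

```bash
mkdir -p pics; ls
cat > h.py <<'E'
import numpy as np, cv2
from cell import bot, vision
def snap(n,f):
    s=vision.snapshot(n); cv2.imwrite(f'pics/{f}.png',cv2.cvtColor(s['frame'],cv2.COLOR_RGB2BGR)); np.savez(f'pics/{f}.npz',**s); return s
def world(s):
    K=s['camera_matrix'];E=s['extrinsics'];z=s['range_z'];v,u=np.mgrid[:z.shape[0],:z.shape[1]]
    P=np.stack([(u-K[0,2])/K[0,0]*z,(v-K[1,2])/K[1,1]*z,z],-1)
    return P@E[:3,:3].T+E[:3,3]
E
python3 - <<'E'
from h import *
for n in('top','scene'):
    s=snap(n,n+'1'); print(s['extrinsics'].round(3),s['camera_matrix'].round(1))
print(bot.sense())
E
```

```text
pics
[[ 0.02  -0.995  0.1    0.443]
 [-1.    -0.021 -0.009  0.   ]
 [ 0.011 -0.1   -0.995  1.013]
 [ 0.     0.     0.     1.   ]] [[433.8   0.  287.1]
 [  0.  433.8 206. ]
 [  0.    0.    1. ]]
[[ 0.819  0.365 -0.442  0.908]
 [ 0.573 -0.516  0.637 -0.522]
 [ 0.005 -0.775 -0.632  0.556]
 [ 0.     0.     0.     1.   ]] [[444.2   0.  276.7]
 [  0.  444.2 212.3]
 [  0.    0.    1. ]]
{'t': 0.1, 'qpos': array([ 1.17139352e+00,  3.51161336e-01,  1.65235770e+00, -2.73079820e-05,
        1.13910716e+00, -8.46041713e-02]), 'joint_vel': array([-1.47997101e-03, -8.18324129e-04, -1.82688544e-03, -9.51984824e-05,
       -4.91899080e-04, -1.51260361e-04]), 'joint_efforts': array([-2.08103761e-04, -4.98027492e+01, -2.85708743e+01,  6.99503766e-02,
        2.39245046e-02, -1.77665839e-05]), 'tool_pos': array([0.17015945, 0.52269659, 0.22616768]), 'tcp_rot': array([ 1.56744538e-01,  9.87639045e-01, -5.04684762e-04, -1.11806441e-04]), 'ft_force': array([-0.52600829, -0.26677964,  0.27880847]), 'moment': array([-0.02003628,  0.00331507, -0.03159406]), 'gripper_force': 0.0, 'opening': 0.09281058097374638}
```

View pics/top1.png

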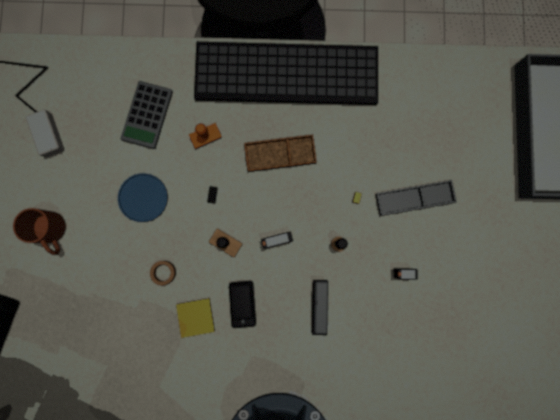

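View pics/scene1.png

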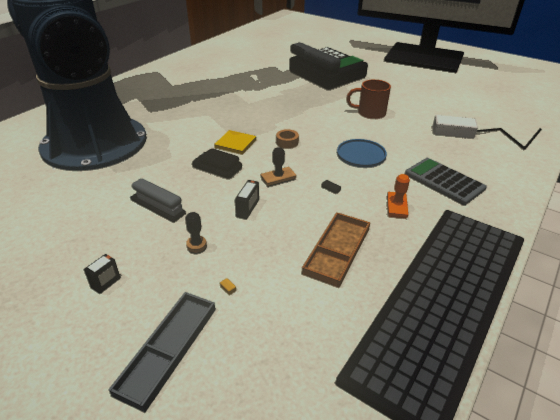

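The top view shows the large stamp (225,242), small stamp (340,243), large cartridge (276,240), small cartridge (405,274) and tape (163,272). It also shows the stamp tray (280,153), cartridge tray (415,197), dish (143,198), eraser (212,195) and sharpener (357,198). In both trays the longer bay is on the left, towards +y. I'll measure them by depth bands.

Run:
```python
from h import *
s=dict(np.load('pics/top1.npz')); W=world(s)
R=dict(lstamp_foot=(205,225,245,260,.008,.022),lstamp_knob=(205,225,245,260,.06,.09),sstamp_foot=(322,228,355,258,.008,.022),sstamp_knob=(322,228,355,258,.06,.09),
lcart=(256,228,296,254,.036,.06),scart=(388,262,422,286,.036,.06),tape=(145,254,182,290,.016,.035),
stray=(238,130,322,176,.012,.03),ctray=(370,175,460,222,.012,.03),dish=(112,170,173,226,.006,.03),eraser=(203,182,221,207,.006,.03),sharp=(350,189,364,207,.006,.03),orange=(188,118,222,150,.008,.1))
for k,(a,b,c,d,lo,hi) in R.items():
    w=W[b:d,a:c].reshape(-1,3); ok=s['range_z'][b:d,a:c].ravel()>0
    w=w[ok]; m=(w[:,2]>lo)&(w[:,2]<hi); p=w[m]
    if len(p)<4: print(k,len(p),np.median(w[:,2])); continue
    (cx,cy),(w_,h_),an=cv2.minAreaRect((p[:,:2]*1000).astype(np.float32))
    if w_>h_: an+=90   # direction of long side: an is dir of width; long along height => an+90
    long=(an if w_>h_ else an+90) if False else None
    bx=cv2.boxPoints(((cx,cy),(w_,h_),0 if False else an if w_<=h_ else an-90)); e=[bx[1]-bx[0],bx[2]-bx[1]]; L=max(e,key=np.linalg.norm)
    th=np.degrees(np.arctan2(L[1],L[0]))%180
    print(k,len(p),'c',round(cx,1),round(cy,1),'size',round(w_,1),round(h_,1),'longdir',round(th,1),'z',p[:,2].mean().round(4),'mean',(p[:,:2].mean(0)*1000).round(1))
print('table',np.median(W[300:330,350:450,2]))
```

```text
lstamp_foot 386 c 457.7 131.3 size 70.0 38.0 longdir 60.3 z 0.0132 mean [457.5 129. ]
lstamp_knob 114 c 457.8 130.1 size 23.8 23.5 longdir 1.1 z 0.073 mean [457.4 130.1]
sstamp_foot 82 c 459.8 -124.3 size 33.7 25.1 longdir 9.6 z 0.0131 mean [ 459.8 -121.9]
sstamp_knob 114 c 460.2 -128.9 size 23.9 24.3 longdir 109.3 z 0.0731 mean [ 460.1 -128.2]
lcart 344 c 465.8 12.7 size 24.2 69.7 longdir 105.5 z 0.0453 mean [465.7  12.7]
scart 223 c 396.9 -278.2 size 22.3 43.3 longdir 91.3 z 0.045 mean [ 397.  -277.6]
tape 291 c 387.3 269.7 size 54.7 53.7 longdir 89.9 z 0.0231 mean [387.  270.1]
stray 418 c 670.9 9.8 size 69.1 163.8 longdir 98.6 z 0.0168 mean [671.3   7.7]
ctray 414 c 571.3 -309.0 size 54.1 180.7 longdir 101.2 z 0.0168 mean [ 571.8 -311.6]
dish 412 c 558.2 327.7 size 113.0 114.9 longdir 90.7 z 0.0085 mean [561.2 329.4]
eraser 147 c 568.5 166.8 size 20.4 39.2 longdir 174.7 z 0.011 mean [568. 166.]
sharp 79 c 569.2 -172.1 size 16.5 25.5 longdir 166.6 z 0.011 mean [ 568.9 -171.3]
orange 530 c 708.3 187.7 size 39.2 69.6 longdir 116.3 z 0.0281 mean [705.7 185.9]
table -0.0007574647404202661
```

```bash
cat >> h.py <<'E'
from scipy.spatial.transform import Rotation as Ro
def plan(x,y,z,phi):
    """target TCP (mm) and world angle of tool y (deg, mod 180): rolls (units), then shifts after the roll (units)"""
    s=bot.sense(); R=Ro.from_quat(s['tcp_rot']).as_matrix(); cur=np.degrees(np.arctan2(R[1,1],R[0,1]))
    d=(phi-cur+90)%180-90
    R2=R@Ro.from_euler('z',-d,degrees=True).as_matrix()
    print('t',round(s['t'],1),'pos',(s['tool_pos']*1000).round(1),'phi',cur.round(1),'tilt z',R[:,2].round(3),'open',round(s['opening']*1000,1),'grip',round(float(s['gripper_force']),1),'q',np.array(s['qpos']).round(2))
    print(' roll',(-d/5).round(2),'shift',(R2.T@(np.array([x,y,z])/1000-s['tool_pos'])/.025).round(2))
E
python3 -c "
from h import *
plan(457.7,130.3,110,60.3)"
```

```text
t 0.1 pos [170.2 522.7 226.2] phi 72.0 tilt z [-0.    -0.001 -1.   ] open 92.8 grip 0.0 q [ 1.17  0.35  1.65 -0.    1.14 -0.08]
 roll 2.33 shift [-17.77  -7.93   4.66]
```

{"method": "move_arm", "body": {
  "series": [
    [0, 0, 0, 0.8, 1],
    [0, 0, 0, 0.8, 1],
    [0, 0, 0, 0.73, 1],
    [-1, -0.44, 0, 0, 1],
    [-1, -0.44, 0, 0, 1]
  ],
  "squeeze": 15
}}

```text
t: 0.52
tool_pos: [0.2026, 0.4787, 0.2261]
tcp_rot: [0.255, 0.967, -0.0, -0.0]
ft_force: [0.4, 0.1, -0.6]
opening: 0.093
gripper_force: 0.0
```

{"method": "move_arm", "body": {
  "series": [
    [-1, -0.44, 0.2, 0, 1],
    [-1, -0.44, 0.2, 0, 1],
    [-1, -0.44, 0.2, 0, 1],
    [-1, -0.44, 0.2, 0, 1],
    [-1, -0.44, 0.2, 0, 1]
  ]
}}

```text
t: 0.93
tool_pos: [0.2846, 0.3681, 0.2012]
tcp_rot: [0.256, 0.967, -0.0, -0.0]
ft_force: [1.3, -0.2, 0.3]
opening: 0.0931
gripper_force: 0.0
```

{"method": "move_arm", "body": {
  "series": [
    [-1, -0.44, 0.3, 0, 1],
    [-1, -0.44, 0.3, 0, 1],
    [-1, -0.44, 0.3, 0, 1],
    [-1, -0.44, 0.3, 0, 1],
    [-1, -0.44, 0.3, 0, 1]
  ]
}}

```text
t: 1.35
tool_pos: [0.366, 0.2585, 0.1637]
tcp_rot: [0.256, 0.967, -0.0, -0.0]
ft_force: [0.3, 1.2, 0.1]
opening: 0.0932
gripper_force: 0.0
```

{"method": "move_arm", "body": {
  "series": [
    [-1, -0.44, 0.3, 0, 1],
    [-1, -0.44, 0.3, 0, 1],
    [-1, -0.44, 0.3, 0, 1],
    [-1, -0.44, 0.3, 0, 1],
    [-0.77, -0.45, 0.3, 0, 1]
  ]
}}

```text
t: 1.77
tool_pos: [0.4428, 0.1512, 0.1262]
tcp_rot: [0.256, 0.967, -0.0, 0.0]
ft_force: [-0.2, 1.4, 0.3]
opening: 0.0928
gripper_force: 0.0
```

```bash
python3 -c "
from h import *
plan(457.7,130.3,47,60.3)"
```

```text
t 1.8 pos [442.8 151.2 126.2] phi 60.3 tilt z [ 0. -0. -1.] open 92.8 grip 0.0 q [ 0.23  0.35  1.95 -0.    0.84 -0.82]
 roll -0.0 shift [-0.93 -0.43  3.17]
```

{"method": "move_arm", "body": {
  "series": [
    [-0.93, -0.43, 0, 0, 1],
    [0, 0, 1, 0, 0.6],
    [0, 0, 1, 0, 0.3],
    [0, 0, 1, 0, 0],
    [0, 0, 0.17, 0, -0.2]
  ]
}}

```text
t: 2.18
tool_pos: [0.4547, 0.1312, 0.0443]
tcp_rot: [0.256, 0.967, -0.001, -0.002]
ft_force: [-1.3, 0.2, -0.1]
opening: 0.0709
gripper_force: 0.0
```

{"method": "move_arm", "body": {
  "series": [
    [0, 0, 0, 0, -0.6],
    [0, 0, 0, 0, -1],
    [0, 0, 0, 0, -1],
    [0, 0, 0, 0, -1],
    [0, 0, 0, 0, -1]
  ]
}}

```text
t: 2.6
tool_pos: [0.4571, 0.132, 0.0484]
tcp_rot: [0.256, 0.967, 0.0, 0.001]
ft_force: [0.2, 0.0, -0.2]
opening: 0.0378
gripper_force: 0.0
```

Run:
```python
from h import *
t=np.radians(8.6); ux=np.array([np.cos(t),np.sin(t)]); uy=np.array([-np.sin(t),np.cos(t)])
L=np.array([670.9,9.8])+30*uy; S=np.array([670.9,9.8])-50*uy; print(L,S)
t=np.radians(11.2); uy=np.array([-np.sin(t),np.cos(t)]); C=np.array([571.3,-309.])
print(C+37*uy,C-51*uy)
plan(*L,55,98.6)
```

```text
[666.4139397   39.46269143] [678.37676717 -39.63781905]
[ 564.113329   -272.70465925] [ 581.20595191 -359.02871292]
t 2.6 pos [457.1 132.   48.4] phi 60.3 tilt z [ 0.002  0.    -1.   ] open 37.8 grip 0.0 q [ 0.18  0.5   1.97 -0.    0.67 -0.87]
 roll -7.65 shift [-7.72 -4.91 -0.25]
```

{"method": "move_arm", "body": {
  "series": [
    [0, 0, 0, 0, -1],
    [0, 0, 0, 0, -1],
    [0, 0, 0, 0, -1],
    [0, 0, 0, 0, -1],
    [0, 0, 0, 0, -1]
  ]
}}

```text
t: 3.02
tool_pos: [0.4568, 0.1319, 0.0478]
tcp_rot: [0.256, 0.967, 0.0, 0.0]
ft_force: [-0.8, 0.4, 5.8]
opening: 0.0256
gripper_force: 15.0
```

{"method": "move_arm", "body": {
  "series": [
    [0, 0, -0.3, 0, -1],
    [0, 0, -0.6, 0, -1],
    [0, 0, -0.8, 0, -1],
    [0, 0, -0.6, 0, -1],
    [0, 0, -0.4, 0, -1]
  ]
}}

```text
t: 3.43
tool_pos: [0.457, 0.1319, 0.1166]
tcp_rot: [0.256, 0.967, 0.0, 0.001]
ft_force: [-0.6, -0.3, 0.1]
opening: 0.0253
gripper_force: 15.0
```

Run:
```python
from h import *
plan(666.4,39.5,55,98.6)
```

```text
t 3.4 pos [457.  131.9 116.6] phi 60.3 tilt z [ 0.001  0.    -1.   ] open 25.3 grip 15.0 q [ 0.18  0.37  1.94 -0.    0.83 -0.87]
 roll -7.66 shift [-7.73 -4.91  2.47]
```

{"method": "move_arm", "body": {
  "series": [
    [0, 0, 0, -0.96, -1],
    [0, 0, 0, -0.96, -1],
    [0, 0, 0, -0.96, -1],
    [0, 0, 0, -0.96, -1],
    [0, 0, 0, -0.96, -1]
  ]
}}

```text
t: 3.85
tool_pos: [0.4565, 0.1318, 0.115]
tcp_rot: [0.048, 0.999, -0.0, -0.0]
ft_force: [0.3, -0.2, -0.4]
opening: 0.0254
gripper_force: 15.0
```

{"method": "move_arm", "body": {
  "series": [
    [0, 0, 0, -0.96, -1],
    [0, 0, 0, -0.96, -1],
    [0, 0, 0, -0.94, -1],
    [-0.5, -0.32, 0, 0, -1],
    [-0.9, -0.57, 0, 0, -1]
  ]
}}

```text
t: 4.27
tool_pos: [0.4933, 0.1154, 0.1149]
tcp_rot: [-0.076, 0.997, 0.0, -0.001]
ft_force: [1.1, -0.1, -1.1]
opening: 0.0255
gripper_force: 15.0
```

{"method": "move_arm", "body": {
  "series": [
    [-1, -0.64, 0, 0, -1],
    [-1, -0.64, 0, 0, -1],
    [-1, -0.64, 0, 0, -1],
    [-1, -0.64, 0, 0, -1],
    [-1, -0.64, 0, 0, -1]
  ]
}}

```text
t: 4.68
tool_pos: [0.6311, 0.0539, 0.1148]
tcp_rot: [-0.075, 0.997, 0.0, -0.0]
ft_force: [-0.7, -0.1, -0.5]
opening: 0.0257
gripper_force: 15.0
```

{"method": "move_arm", "body": {
  "series": [
    [-0.8, -0.5, 0, 0, -1],
    [-0.53, -0.32, 0, 0, -1],
    [0, 0, 0, 0, -1],
    [0, 0, 0, 0, -1]
  ]
}}

```text
t: 5.02
tool_pos: [0.6656, 0.0392, 0.1143]
tcp_rot: [-0.075, 0.997, 0.0, -0.001]
ft_force: [-1.6, -0.7, -0.9]
opening: 0.0255
gripper_force: 15.0
```

Run:
```python
from h import *
plan(666.4,39.5,52.5,98.6)
```

```text
t 5.0 pos [665.6  39.2 114.3] phi 98.6 tilt z [-0.001  0.    -1.   ] open 25.5 grip 15.0 q [-0.01  0.68  1.41  0.    1.05 -1.73]
 roll -0.0 shift [-0.03  0.    2.47]
```

{"method": "move_arm", "body": {
  "series": [
    [0, 0, 0.7, 0, -1],
    [0, 0, 0.7, 0, -1],
    [0, 0, 0.5, 0, -1],
    [0, 0, 0.4, 0, -1],
    [0, 0, 0.12, 0, -1]
  ]
}}

```text
t: 5.43
tool_pos: [0.6648, 0.0398, 0.0528]
tcp_rot: [-0.075, 0.997, 0.0, -0.001]
ft_force: [-0.7, -0.4, 0.0]
opening: 0.0256
gripper_force: 15.0
```

{"method": "move_arm", "body": {
  "series": [
    [0, 0, 0.02, 0, -1],
    [0, 0, 0, 0, -1]
  ]
}}

```text
t: 5.6
tool_pos: [0.6662, 0.0395, 0.0544]
tcp_rot: [-0.075, 0.997, -0.0, 0.0]
ft_force: [0.2, 0.5, -0.4]
opening: 0.0259
gripper_force: 15.0
```

Run:
```python
from h import *
s=snap('wrist','w1'); plan(666.4,39.5,51.5,98.6); print(bot.sense()['ft_force'])
```

```text
t 5.7 pos [666.4  39.5  54.7] phi 98.6 tilt z [ 0.001 -0.    -1.   ] open 25.3 grip 15.0 q [-0.01  0.76  1.44  0.    0.95 -1.73]
 roll 0.0 shift [0.   0.   0.13]
[-0.89537863  0.3465641  -0.66597546]
```

View pics/w1.png

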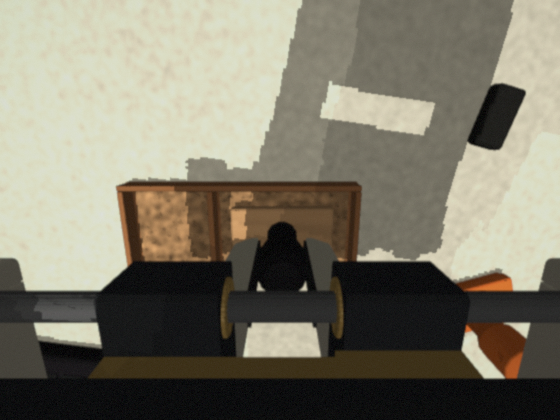

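The wrist view shows the foot edge (232–333, 210) parallel inside the longer bay (217–355), so I'll lower the last 3 mm and release.

{"method": "move_arm", "body": {
  "series": [
    [0, 0, 0.1, 0, -1],
    [0, 0, 0, 0, -0.6],
    [0, 0, 0, 0, -0.1],
    [0, 0, 0, 0, 0],
    [0, 0, 0, 0, 0.1]
  ]
}}

```text
t: 6.07
tool_pos: [0.6661, 0.0394, 0.0515]
tcp_rot: [-0.075, 0.997, -0.0, 0.0]
ft_force: [0.1, -0.5, 0.5]
opening: 0.0409
gripper_force: 0.0
```

{"method": "move_arm", "body": {
  "series": [
    [0, 0, 0, 0, 0.1],
    [0, 0, -0.5, 0, 0.1],
    [0, 0, -1, 0, 0.2],
    [0, 0, -1, 0, 0.5],
    [0, 0, -0.5, 0, 0.5]
  ]
}}

```text
t: 6.48
tool_pos: [0.6673, 0.0394, 0.1303]
tcp_rot: [-0.075, 0.997, -0.0, 0.002]
ft_force: [0.5, 0.6, 0.5]
opening: 0.0645
gripper_force: 0.0
```

Run:
```python
from h import *
plan(460.1,-128.9,47,60)
plan(460.1,-128.9,47,98.6)
```

```text
t 6.5 pos [667.3  39.4 130.3] phi 98.6 tilt z [ 0.004 -0.    -1.   ] open 64.5 grip 0.0 q [-0.01  0.66  1.4  -0.    1.07 -1.73]
 roll 7.72 shift [ 3.82 -9.98  3.3 ]
t 6.5 pos [667.3  39.4 130.3] phi 98.6 tilt z [ 0.004 -0.    -1.   ] open 64.5 grip 0.0 q [-0.01  0.66  1.4  -0.    1.07 -1.73]
 roll 0.0 shift [ 9.21 -5.41  3.3 ]
```

{"method": "move_arm", "body": {
  "series": [
    [0.92, -0.54, 0, 0, 0.5],
    [0.92, -0.54, 0, 0, 0.5],
    [0.92, -0.54, 0, 0, 0.5],
    [0.92, -0.54, 0, 0, 0.5],
    [0.92, -0.54, 0, 0, 0.5]
  ]
}}

```text
t: 6.9
tool_pos: [0.5614, -0.0452, 0.1267]
tcp_rot: [-0.075, 0.997, -0.0, 0.0]
ft_force: [1.0, -0.9, 0.2]
opening: 0.0695
gripper_force: 0.0
```

{"method": "move_arm", "body": {
  "series": [
    [0.92, -0.54, 0, 0, 0.5],
    [0.92, -0.54, 0, 0, 0.5],
    [0.92, -0.54, 0, 0, 0.5],
    [0.92, -0.54, 0, 0, 0.5],
    [0.92, -0.54, 0, 0, 0.5]
  ]
}}

```text
t: 7.32
tool_pos: [0.4579, -0.1292, 0.1268]
tcp_rot: [-0.075, 0.997, -0.0, 0.0]
ft_force: [0.1, -0.8, 0.1]
opening: 0.0696
gripper_force: 0.0
```

{"method": "move_arm", "body": {
  "series": [
    [0, 0, 0, 0, 0.5],
    [0, 0, 0, 0, 0.5]
  ]
}}

```text
t: 7.48
tool_pos: [0.4586, -0.1291, 0.1269]
tcp_rot: [-0.074, 0.997, -0.0, 0.0]
ft_force: [0.5, 0.0, -0.7]
opening: 0.0698
gripper_force: 0.0
```

Run:
```python
from h import *
plan(460.1,-128.9,47.5,98.6)
```

```text
t 7.5 pos [ 458.6 -129.1  126.9] phi 98.5 tilt z [ 0.001 -0.    -1.   ] open 69.8 grip 0.0 q [-0.37  0.36  1.93  0.    0.85 -2.09]
 roll -0.02 shift [-0.06  0.    3.18]
```

{"method": "move_arm", "body": {
  "series": [
    [-0.06, 0, 0.8, 0, 0.3],
    [0, 0, 0.8, 0, 0.2],
    [0, 0, 0.8, 0, 0],
    [0, 0, 0.6, 0, 0],
    [0, 0, 0.18, 0, -0.3]
  ]
}}

```text
t: 7.9
tool_pos: [0.4602, -0.1274, 0.0451]
tcp_rot: [-0.075, 0.997, 0.001, -0.001]
ft_force: [-0.5, 0.1, -0.5]
opening: 0.0437
gripper_force: 0.0
```

{"method": "move_arm", "body": {
  "series": [
    [0, 0, 0, 0, -1],
    [0, 0, 0, 0, -1],
    [0, 0, 0, 0, -1],
    [0, 0, 0, 0, -1],
    [0, 0, 0, 0, -1]
  ]
}}

```text
t: 8.32
tool_pos: [0.4609, -0.1284, 0.0477]
tcp_rot: [-0.075, 0.997, -0.0, 0.001]
ft_force: [-0.7, 2.0, 4.4]
opening: 0.0251
gripper_force: 15.0
```

{"method": "move_arm", "body": {
  "series": [
    [0, 0, 0, 0, -1],
    [0, 0, 0, 0, -1],
    [0, 0, 0, 0, -1],
    [0, 0, 0, 0, -1],
    [0, 0, -0.3, 0, -1]
  ]
}}

```text
t: 8.73
tool_pos: [0.46, -0.1282, 0.0542]
tcp_rot: [-0.075, 0.997, 0.0, -0.0]
ft_force: [-0.5, 0.0, -1.2]
opening: 0.0253
gripper_force: 15.0
```

{"method": "move_arm", "body": {
  "series": [
    [0, 0, -0.8, 0, -1],
    [0, 0, -0.8, 0, -1],
    [0, 0, -0.7, 0, -1],
    [0, 0, -0.4, 0, -1],
    [0, 0, 0, 0, -1]
  ]
}}

```text
t: 9.15
tool_pos: [0.4613, -0.1287, 0.1239]
tcp_rot: [-0.075, 0.997, -0.001, 0.002]
ft_force: [0.6, -0.6, -0.7]
opening: 0.0253
gripper_force: 15.0
```

Run:
```python
from h import *
plan(678.4,-39.6,52,98.6)
```

```text
t 9.2 pos [ 461.3 -128.7  123.9] phi 98.6 tilt z [ 0.003 -0.001 -1.   ] open 25.3 grip 15.0 q [-0.37  0.37  1.93 -0.    0.84 -2.09]
 roll 0.0 shift [-9.11  2.23  2.9 ]
```

{"method": "move_arm", "body": {
  "series": [
    [-0.8, 0.2, 0, 0, -1],
    [-1, 0.24, 0, 0, -1],
    [-1, 0.24, 0, 0, -1],
    [-1, 0.24, 0, 0, -1],
    [-1, 0.24, 0, 0, -1]
  ]
}}

```text
t: 9.57
tool_pos: [0.5752, -0.081, 0.1207]
tcp_rot: [-0.075, 0.997, 0.0, -0.001]
ft_force: [0.1, -0.5, -1.2]
opening: 0.0249
gripper_force: 15.0
```

{"method": "move_arm", "body": {
  "series": [
    [-1, 0.24, 0, 0, -1],
    [-1, 0.24, 0, 0, -1],
    [-1, 0.24, 0, 0, -1],
    [-0.8, 0.2, 0, 0, -1],
    [-0.51, 0.15, 0, 0, -1]
  ]
}}

```text
t: 9.98
tool_pos: [0.6783, -0.0382, 0.1203]
tcp_rot: [-0.075, 0.997, 0.0, -0.001]
ft_force: [0.4, -0.4, -0.9]
opening: 0.0251
gripper_force: 15.0
```

{"method": "move_arm", "body": {
  "series": [
    [0, 0, 0, 0, -1],
    [0, 0, 0, 0, -1]
  ]
}}

```text
t: 10.15
tool_pos: [0.6766, -0.0389, 0.1204]
tcp_rot: [-0.075, 0.997, 0.0, -0.001]
ft_force: [-0.3, 0.4, -1.4]
opening: 0.0255
gripper_force: 15.0
```

Run:
```python
from h import *
plan(678.4,-39.6,51.5,98.6)
```

```text
t 10.2 pos [676.6 -38.9 120.4] phi 98.6 tilt z [-0.002  0.    -1.   ] open 25.5 grip 15.0 q [-0.13  0.69  1.37 -0.    1.08 -1.85]
 roll 0.01 shift [-0.07 -0.04  2.75]
```

{"method": "move_arm", "body": {
  "series": [
    [-0.04, -0.04, 0.7, 0, -1],
    [0, 0, 0.8, 0, -1],
    [0, 0, 0.6, 0, -1],
    [0, 0, 0.4, 0, -1],
    [0, 0, 0.2, 0, -1]
  ]
}}

```text
t: 10.57
tool_pos: [0.6769, -0.0403, 0.0527]
tcp_rot: [-0.075, 0.997, 0.0, -0.001]
ft_force: [-0.5, 0.2, -0.6]
opening: 0.0253
gripper_force: 15.0
```

{"method": "move_arm", "body": {
  "series": [
    [0, 0, 0.03, 0, -1],
    [0, 0, 0, 0, -1],
    [0, 0, 0, 0, -0.4],
    [0, 0, 0, 0, 0],
    [0, 0, 0, 0, 0]
  ]
}}

```text
t: 10.98
tool_pos: [0.6787, -0.04, 0.0545]
tcp_rot: [-0.075, 0.997, -0.0, 0.001]
ft_force: [-0.9, -0.4, -0.2]
opening: 0.0369
gripper_force: 0.0
```

{"method": "move_arm", "body": {
  "series": [
    [0, 0, 0, 0, 0],
    [0, 0, -0.5, 0, 0],
    [0, 0, -1, 0, 0],
    [0, 0, -1, 0, 0],
    [0, 0, -0.5, 0, 0.4]
  ]
}}

```text
t: 11.4
tool_pos: [0.6796, -0.04, 0.1327]
tcp_rot: [-0.075, 0.997, -0.0, 0.002]
ft_force: [-0.2, 0.0, 0.3]
opening: 0.0495
gripper_force: 0.0
```

Run:
```python
from h import *
plan(465.8,12.7,27,15.5)
plan(465.8,12.7,27,105.5)
```

```text
t 11.4 pos [679.6 -40.  132.7] phi 98.6 tilt z [ 0.004 -0.001 -1.   ] open 49.5 grip 0.0 q [-0.13  0.68  1.36  0.    1.09 -1.85]
 roll 16.62 shift [ 4.32 -7.69  4.19]
t 11.4 pos [679.6 -40.  132.7] phi 98.6 tilt z [ 0.004 -0.001 -1.   ] open 49.5 grip 0.0 q [-0.13  0.68  1.36  0.    1.09 -1.85]
 roll -1.38 shift [7.69 4.32 4.19]
```

{"method": "move_arm", "body": {
  "series": [
    [0, 0, 0, 0.98, 0.6],
    [0, 0, 0, 0.98, 0.6],
    [0, 0, 0, 0.98, 0.6],
    [0, 0, 0, 0.98, 0.6],
    [0, 0, 0, 0.98, 0.6]
  ]
}}

```text
t: 11.82
tool_pos: [0.6783, -0.0399, 0.1291]
tcp_rot: [0.14, 0.99, -0.0, 0.0]
ft_force: [-0.3, 1.6, 0.9]
opening: 0.0742
gripper_force: 0.0
```

{"method": "move_arm", "body": {
  "series": [
    [0, 0, 0, 0.98, 0.6],
    [0, 0, 0, 0.98, 0.6],
    [0, 0, 0, 0.98, 0.6],
    [0, 0, 0, 0.98, 0.6],
    [0, 0, 0, 0.98, 0.6]
  ]
}}

```text
t: 12.23
tool_pos: [0.6783, -0.0399, 0.129]
tcp_rot: [0.347, 0.938, 0.0, 0.0]
ft_force: [0.1, 0.7, -0.7]
opening: 0.0741
gripper_force: 0.0
```

{"method": "move_arm", "body": {
  "series": [
    [0, 0, 0, 0.98, 0.6],
    [0, 0, 0, 0.98, 0.6],
    [0, 0, 0, 0.98, 0.6],
    [0, 0, 0, 0.98, 0.6],
    [0, 0, 0, 0.98, 0.6]
  ]
}}

```text
t: 12.65
tool_pos: [0.6784, -0.0399, 0.129]
tcp_rot: [0.538, 0.843, 0.0, 0.0]
ft_force: [-0.1, 0.2, 0.1]
opening: 0.0743
gripper_force: 0.0
```

{"method": "move_arm", "body": {
  "series": [
    [0, 0, 0, 0.98, 0.6],
    [0, 0, 0, 0.94, 0.6],
    [0.5, -0.9, 0, 0, 0.6],
    [0.5, -0.9, 0, 0, 0.6],
    [0.5, -0.9, 0, 0, 0.6]
  ]
}}

```text
t: 13.07
tool_pos: [0.6022, -0.0217, 0.1287]
tcp_rot: [0.605, 0.796, 0.0, 0.0]
ft_force: [0.6, -0.3, -1.0]
opening: 0.0749
gripper_force: 0.0
```

{"method": "move_arm", "body": {
  "series": [
    [0.5, -0.9, 0, 0, 0.6],
    [0.5, -0.9, 0, 0, 0.6],
    [0.5, -0.9, 0, 0, 0.6],
    [0.5, -0.9, 0, 0, 0.6],
    [0.5, -0.9, 0, 0, 0.6]
  ]
}}

```text
t: 13.48
tool_pos: [0.4769, 0.0085, 0.129]
tcp_rot: [0.605, 0.796, 0.0, 0.0]
ft_force: [-0.9, -0.9, 0.9]
opening: 0.0744
gripper_force: 0.0
```

Run:
```python
from h import *
plan(465.8,12.7,27,15.5)
s=snap('top','top2')
cv2.imwrite('pics/c2.png',cv2.resize(cv2.imread('pics/top2.png')[110:260,180:380],None,fx=4,fy=4))
```

```text
t 13.5 pos [476.9   8.5 129. ] phi 15.5 tilt z [ 0.001 -0.    -1.   ] open 74.4 grip 0.0 q [-0.08  0.36  1.93 -0.    0.86 -0.35]
 roll 0.0 shift [ 0.28 -0.39  4.08]
```

View pics/c2.png

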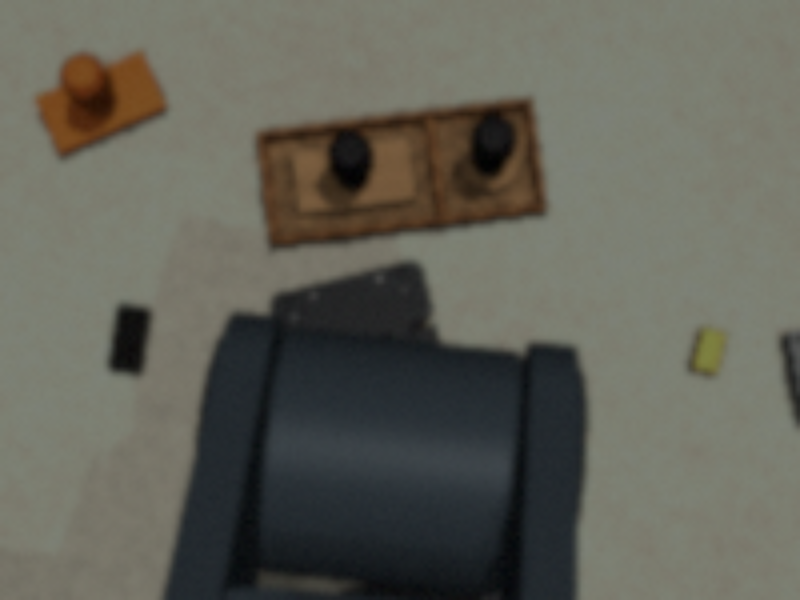

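Both stamps stand upright in their bays: large foot (350,175) in the longer bay, small one (490,165) in the shorter. Next is the large cartridge.

{"method": "move_arm", "body": {
  "series": [
    [0.28, -0.39, 0.4, 0, 0.6],
    [0, 0, 1, 0, 0.4],
    [0, 0, 1, 0, 0.3],
    [0, 0, 0.8, 0, 0.2],
    [0, 0, 0.6, 0, 0.2]
  ]
}}

```text
t: 13.95
tool_pos: [0.4667, 0.0124, 0.0325]
tcp_rot: [0.605, 0.796, -0.0, -0.0]
ft_force: [-0.3, 0.5, 0.3]
opening: 0.0565
gripper_force: 0.0
```

{"method": "move_arm", "body": {
  "series": [
    [0, 0, 0.28, 0, -0.2],
    [0, 0, 0, 0, -1],
    [0, 0, 0, 0, -1],
    [0, 0, 0, 0, -1],
    [0, 0, 0, 0, -1]
  ]
}}

```text
t: 14.37
tool_pos: [0.4675, 0.0124, 0.0276]
tcp_rot: [0.605, 0.796, 0.0, 0.001]
ft_force: [-0.2, 0.3, 0.3]
opening: 0.0269
gripper_force: 0.3
```

{"method": "move_arm", "body": {
  "series": [
    [0, 0, 0, 0, -1],
    [0, 0, 0, 0, -1],
    [0, 0, 0, 0, -1],
    [0, 0, 0, 0, -1],
    [0, 0, 0, 0, -1]
  ]
}}

```text
t: 14.78
tool_pos: [0.4673, 0.0124, 0.0275]
tcp_rot: [0.605, 0.796, 0.0, 0.001]
ft_force: [-1.2, 0.4, 7.4]
opening: 0.0238
gripper_force: 15.0
```

Run:
```python
from h import *
plan(564.1,-272.7,32,11.2)
```

```text
t 14.8 pos [467.3  12.4  27.5] phi 15.5 tilt z [ 0.001 -0.    -1.   ] open 23.8 grip 15.0 q [-0.07  0.53  2.   -0.    0.61 -0.34]
 roll 0.86 shift [-11.94   1.58  -0.18]
```

{"method": "move_arm", "body": {
  "series": [
    [0, 0, -0.4, 0, -1],
    [0, 0, -0.8, 0, -1],
    [0, 0, -0.8, 0, -1],
    [0, 0, -0.6, 0, -1],
    [0, 0, -0.4, 0.86, -1]
  ]
}}

```text
t: 15.2
tool_pos: [0.4674, 0.0124, 0.1039]
tcp_rot: [0.634, 0.773, 0.001, 0.001]
ft_force: [0.5, 0.4, -1.2]
opening: 0.024
gripper_force: 15.0
```

{"method": "move_arm", "body": {
  "series": [
    [-0.6, 0.08, 0, 0, -1],
    [-1, 0.13, 0, 0, -1],
    [-1, 0.13, 0, 0, -1],
    [-1, 0.13, 0, 0, -1],
    [-1, 0.13, 0, 0, -1]
  ]
}}

```text
t: 15.62
tool_pos: [0.5043, -0.0986, 0.1026]
tcp_rot: [0.635, 0.773, 0.0, 0.0]
ft_force: [-0.7, 0.3, -1.0]
opening: 0.0237
gripper_force: 15.0
```

{"method": "move_arm", "body": {
  "series": [
    [-1, 0.13, 0, 0, -1],
    [-1, 0.13, 0, 0, -1],
    [-1, 0.13, 0, 0, -1],
    [-1, 0.13, 0, 0, -1],
    [-1, 0.13, 0, 0, -1]
  ]
}}

```text
t: 16.03
tool_pos: [0.5444, -0.2181, 0.1026]
tcp_rot: [0.635, 0.773, 0.0, 0.0]
ft_force: [0.2, 0.2, -0.3]
opening: 0.0242
gripper_force: 15.0
```

{"method": "move_arm", "body": {
  "series": [
    [-1, 0.13, 0, 0, -1],
    [-0.8, 0.1, 0, 0, -1],
    [-0.54, 0.1, 0, 0, -1],
    [0, 0, 0, 0, -1],
    [0, 0, 0, 0, -1]
  ]
}}

```text
t: 16.45
tool_pos: [0.5634, -0.2727, 0.102]
tcp_rot: [0.635, 0.773, 0.0, -0.0]
ft_force: [-0.8, 0.3, -0.1]
opening: 0.0238
gripper_force: 15.0
```

Run:
```python
from h import *
plan(564.1,-272.7,32,11.2)
```

```text
t 16.4 pos [ 563.4 -272.7  102. ] phi 11.2 tilt z [-0.  0. -1.] open 23.8 grip 15.0 q [-0.53  0.63  1.54  0.    0.97 -0.72]
 roll -0.01 shift [-0.    0.03  2.8 ]
```

{"method": "move_arm", "body": {
  "series": [
    [0, 0.03, 0.7, 0, -1],
    [0, 0, 0.8, 0, -1],
    [0, 0, 0.6, 0, -1],
    [0, 0, 0.4, 0, -1],
    [0, 0, 0.2, 0, -1]
  ]
}}

```text
t: 16.87
tool_pos: [0.5638, -0.2714, 0.0332]
tcp_rot: [0.634, 0.773, -0.0, -0.001]
ft_force: [-0.2, 0.6, -1.5]
opening: 0.0237
gripper_force: 15.0
```

{"method": "move_arm", "body": {
  "series": [
    [0, 0, 0.06, 0, -1],
    [0, 0, 0, 0, -1],
    [0, 0, 0, 0, -1]
  ]
}}

```text
t: 17.12
tool_pos: [0.5648, -0.2726, 0.0335]
tcp_rot: [0.635, 0.773, 0.0, 0.001]
ft_force: [0.6, 0.4, -0.9]
opening: 0.0236
gripper_force: 15.0
```

Run:
```python
from h import *
plan(564.1,-272.7,31.7,11.2); snap('wrist','w2')
```

```text
t 17.1 pos [ 564.8 -272.6   33.5] phi 11.2 tilt z [ 0.001 -0.001 -1.   ] open 23.6 grip 15.0 q [-0.52  0.73  1.57  0.    0.85 -0.72]
 roll 0.0 shift [ 0.   -0.03  0.07]
```

View pics/w2.png

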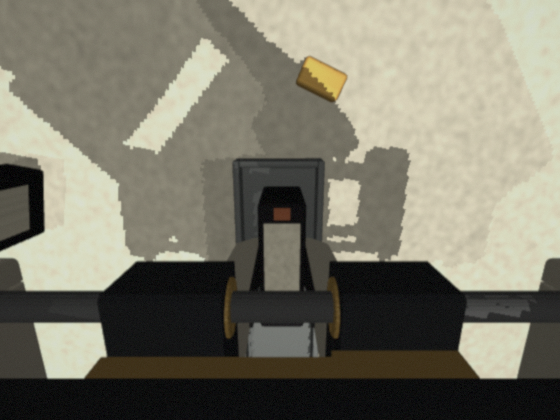

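The cartridge (283,250) is centred and parallel in the longer bay (235–323), so I'll release it.

{"method": "move_arm", "body": {
  "series": [
    [0, 0, 0.06, 0, -1],
    [0, 0, 0, 0, -0.5],
    [0, 0, 0, 0, -0.1],
    [0, 0, 0, 0, 0],
    [0, 0, 0, 0, 0]
  ]
}}

```text
t: 17.58
tool_pos: [0.5645, -0.2726, 0.0313]
tcp_rot: [0.635, 0.773, 0.0, 0.0]
ft_force: [0.3, 0.1, 0.0]
opening: 0.0395
gripper_force: 0.0
```

{"method": "move_arm", "body": {
  "series": [
    [0, 0, -0.4, 0, 0],
    [0, 0, -1, 0, 0],
    [0, 0, -1, 0, 0.3],
    [0, 0, -1, 0, 0.6],
    [0, 0, 0, 0, 0.6]
  ]
}}

```text
t: 18.0
tool_pos: [0.5665, -0.2737, 0.1219]
tcp_rot: [0.635, 0.773, 0.001, 0.004]
ft_force: [0.4, -0.2, -0.2]
opening: 0.0619
gripper_force: 0.0
```

Run:
```python
from h import *
plan(396.9,-278.2,27,1.3)
```

```text
t 18.0 pos [ 566.5 -273.7  121.9] phi 11.2 tilt z [ 0.007 -0.004 -1.   ] open 61.9 grip 0.0 q [-0.52  0.6   1.53 -0.    1.   -0.72]
 roll 1.98 shift [-0.01 -6.81  3.75]
```

{"method": "move_arm", "body": {
  "series": [
    [0, 0, 0, 0.99, 0.6],
    [0, 0, 0, 0.99, 0.6],
    [0, -0.9, 0, 0, 0.6],
    [0, -1, 0, 0, 0.6],
    [0, -1, 0, 0, 0.6]
  ]
}}

```text
t: 18.42
tool_pos: [0.491, -0.2739, 0.1162]
tcp_rot: [0.699, 0.715, -0.0, 0.0]
ft_force: [0.1, -0.3, 0.2]
opening: 0.0748
gripper_force: 0.0
```

{"method": "move_arm", "body": {
  "series": [
    [0, -1, 0, 0, 0.6],
    [0, -1, 0, 0, 0.6],
    [0, -1, 0, 0, 0.6],
    [0, -0.8, 0, 0, 0.6],
    [0, 0, 0, 0, 0.6]
  ]
}}

```text
t: 18.83
tool_pos: [0.3941, -0.276, 0.1163]
tcp_rot: [0.699, 0.715, -0.0, -0.001]
ft_force: [0.7, -0.1, -0.5]
opening: 0.0746
gripper_force: 0.0
```

Run:
```python
from h import *
plan(396.9,-278.2,27,1.3)
```

```text
t 18.8 pos [ 394.1 -276.   116.3] phi 1.2 tilt z [-0.001  0.001 -1.   ] open 74.6 grip 0.0 q [-0.71  0.38  1.92 -0.    0.83 -0.73]
 roll -0.01 shift [-0.09  0.11  3.57]
```

{"method": "move_arm", "body": {
  "series": [
    [-0.09, 0.06, 0.6, 0, 0.6],
    [0, 0, 0.9, 0, 0.4],
    [0, 0, 0.9, 0, 0.3],
    [0, 0, 0.7, 0, 0.2],
    [0, 0, 0.4, 0, 0]
  ]
}}

```text
t: 19.25
tool_pos: [0.3985, -0.2782, 0.0271]
tcp_rot: [0.699, 0.715, -0.0, -0.001]
ft_force: [-0.6, -0.4, -0.2]
opening: 0.0529
gripper_force: 0.0
```

{"method": "move_arm", "body": {
  "series": [
    [0, 0, 0.05, 0, -0.2],
    [0, 0, 0, 0, -1],
    [0, 0, 0, 0, -1],
    [0, 0, 0, 0, -1],
    [0, 0, 0, 0, -1]
  ]
}}

```text
t: 19.67
tool_pos: [0.399, -0.279, 0.0283]
tcp_rot: [0.699, 0.715, 0.0, 0.001]
ft_force: [-0.0, 0.0, 3.6]
opening: 0.024
gripper_force: 15.0
```

{"method": "move_arm", "body": {
  "series": [
    [0, 0, 0, 0, -1],
    [0, 0, 0, 0, -1],
    [0, 0, 0, 0, -1],
    [0, 0, 0, 0, -1],
    [0, 0, 0, 0, -1]
  ]
}}

```text
t: 20.08
tool_pos: [0.399, -0.279, 0.0283]
tcp_rot: [0.699, 0.715, 0.0, 0.001]
ft_force: [-0.2, 0.6, 7.2]
opening: 0.0237
gripper_force: 15.0
```

Run:
```python
from h import *
plan(581.2,-359,32,11.2)
```

```text
t 20.1 pos [ 399.  -279.    28.3] phi 1.3 tilt z [ 0.001 -0.001 -1.   ] open 23.7 grip 15.0 q [-0.71  0.55  1.95  0.    0.64 -0.73]
 roll -1.98 shift [-4.56  6.53 -0.14]
```

{"method": "move_arm", "body": {
  "series": [
    [0, 0, -0.4, 0, -1],
    [0, 0, -0.8, 0, -1],
    [0, 0, -0.8, 0, -1],
    [0, 0, -0.6, -0.99, -1],
    [0, 0, -0.4, -0.99, -1]
  ]
}}

```text
t: 20.5
tool_pos: [0.3989, -0.279, 0.1047]
tcp_rot: [0.633, 0.774, -0.0, 0.001]
ft_force: [0.2, -0.7, 0.1]
opening: 0.0243
gripper_force: 15.0
```

{"method": "move_arm", "body": {
  "series": [
    [-0.45, 0.65, 0, 0, -1],
    [-0.65, 0.95, 0, 0, -1],
    [-0.65, 0.95, 0, 0, -1],
    [-0.65, 0.95, 0, 0, -1],
    [-0.65, 0.95, 0, 0, -1]
  ]
}}

```text
t: 20.92
tool_pos: [0.5237, -0.3322, 0.1034]
tcp_rot: [0.635, 0.773, 0.0, 0.0]
ft_force: [-0.4, -0.3, -0.2]
opening: 0.024
gripper_force: 15.0
```

{"method": "move_arm", "body": {
  "series": [
    [-0.65, 0.95, 0, 0, -1],
    [-0.5, 0.7, 0, 0, -1],
    [-0.36, 0.43, 0, 0, -1],
    [0, 0, 0, 0, -1],
    [0, 0, 0, 0, -1]
  ]
}}

```text
t: 21.33
tool_pos: [0.5806, -0.3585, 0.1026]
tcp_rot: [0.635, 0.773, -0.0, -0.0]
ft_force: [-0.6, 0.4, -1.2]
opening: 0.0237
gripper_force: 15.0
```

Run:
```python
from h import *
plan(581.2,-359,32.3,11.2)
```

```text
t 21.3 pos [ 580.6 -358.5  102.6] phi 11.2 tilt z [-0.  0. -1.] open 23.7 grip 15.0 q [-0.62  0.72  1.37 -0.    1.05 -0.82]
 roll 0.0 shift [-0.03  0.02  2.81]
```

{"method": "move_arm", "body": {
  "series": [
    [-0.02, 0.02, 0.7, 0, -1],
    [0, 0, 0.8, 0, -1],
    [0, 0, 0.6, 0, -1],
    [0, 0, 0.4, 0, -1],
    [0, 0, 0.2, 0, -1]
  ]
}}

```text
t: 21.75
tool_pos: [0.5804, -0.3585, 0.0336]
tcp_rot: [0.635, 0.773, -0.0, -0.001]
ft_force: [-0.3, -1.2, -1.7]
opening: 0.0239
gripper_force: 15.0
```

{"method": "move_arm", "body": {
  "series": [
    [0, 0, 0.1, 0, -1],
    [0, 0, 0.01, 0, -1],
    [0, 0, 0, 0, -0.5],
    [0, 0, 0, 0, -0.1],
    [0, 0, 0, 0, 0]
  ]
}}

```text
t: 22.17
tool_pos: [0.5816, -0.3593, 0.0327]
tcp_rot: [0.635, 0.773, 0.0, 0.0]
ft_force: [0.7, 0.4, 0.3]
opening: 0.0329
gripper_force: 0.0
```

{"method": "move_arm", "body": {
  "series": [
    [0, 0, 0, 0, 0],
    [0, 0, -0.4, 0, 0],
    [0, 0, -1, 0, 0],
    [0, 0, -1, 0, 0.3],
    [0, 0, -1, 0, 0.6]
  ]
}}

```text
t: 22.58
tool_pos: [0.5813, -0.359, 0.1189]
tcp_rot: [0.635, 0.773, 0.0, 0.0]
ft_force: [-0.5, 1.1, 0.4]
opening: 0.0555
gripper_force: 0.0
```

Run:
```python
from h import *
plan(387.3,269.9,127,11.2)
```

```text
t 22.6 pos [ 581.3 -359.   118.9] phi 11.2 tilt z [ 0. -0. -1.] open 55.5 grip 0.0 q [-0.62  0.7   1.36  0.    1.08 -0.82]
 roll 0.0 shift [26.19 -2.73 -0.33]
```

{"method": "move_arm", "body": {
  "series": [
    [0.7, -0.07, 0, 0, 1],
    [1, -0.1, 0, 0, 1],
    [1, -0.1, 0, 0, 1],
    [1, -0.1, 0, 0, 1],
    [1, -0.1, 0, 0, 1]
  ]
}}

```text
t: 23.0
tool_pos: [0.5467, -0.2451, 0.1181]
tcp_rot: [0.635, 0.773, 0.0, 0.0]
ft_force: [0.1, 0.3, -0.6]
opening: 0.0886
gripper_force: 0.0
```

{"method": "move_arm", "body": {
  "series": [
    [1, -0.1, 0, 0, 1],
    [1, -0.1, 0, 0, 1],
    [1, -0.1, 0, 0, 1],
    [1, -0.1, 0, 0, 1],
    [1, -0.1, 0, 0, 1]
  ]
}}

```text
t: 23.42
tool_pos: [0.5102, -0.1249, 0.118]
tcp_rot: [0.635, 0.773, 0.0, 0.0]
ft_force: [0.1, 1.2, -0.4]
opening: 0.0932
gripper_force: 0.0
```

{"method": "move_arm", "body": {
  "series": [
    [1, -0.1, 0, 0, 1],
    [1, -0.1, 0, 0, 1],
    [1, -0.1, 0, 0, 1],
    [1, -0.1, 0, 0, 1],
    [1, -0.1, 0, 0, 1]
  ]
}}

```text
t: 23.83
tool_pos: [0.4737, -0.0047, 0.118]
tcp_rot: [0.635, 0.773, 0.0, 0.0]
ft_force: [-0.1, 0.8, -0.0]
opening: 0.0933
gripper_force: 0.0
```

{"method": "move_arm", "body": {
  "series": [
    [1, -0.1, 0, 0, 1],
    [1, -0.1, 0, 0, 1],
    [1, -0.1, 0, 0, 1],
    [1, -0.1, 0, 0, 1],
    [1, -0.1, 0, 0, 1]
  ]
}}

```text
t: 24.25
tool_pos: [0.4371, 0.1156, 0.118]
tcp_rot: [0.635, 0.773, 0.0, 0.0]
ft_force: [0.7, -0.2, -0.2]
opening: 0.0932
gripper_force: 0.0
```

{"method": "move_arm", "body": {
  "series": [
    [1, -0.1, 0, 0, 1],
    [1, -0.1, 0, 0, 1],
    [1, -0.1, 0, 0, 1],
    [1, -0.1, 0, 0, 1],
    [1, -0.1, 0, 0, 1]
  ]
}}

```text
t: 24.67
tool_pos: [0.4005, 0.2359, 0.118]
tcp_rot: [0.635, 0.773, 0.001, 0.0]
ft_force: [1.4, 0.2, -1.2]
opening: 0.0929
gripper_force: 0.0
```

{"method": "move_arm", "body": {
  "series": [
    [1, -0.1, 0, 0, 1],
    [0.5, -0.1, 0, 0, 1],
    [0, 0, 0, 0, 1],
    [0, 0, 0, 0, 1]
  ]
}}

```text
t: 25.0
tool_pos: [0.3886, 0.2707, 0.1177]
tcp_rot: [0.634, 0.773, 0.0, 0.0]
ft_force: [0.1, -0.5, -0.5]
opening: 0.0933
gripper_force: 0.0
```

Run:
```python
from h import *
plan(387.3,269.9,15,11.2)
snap('top','top3')
cv2.imwrite('pics/c3.png',cv2.resize(cv2.imread('pics/top3.png')[120:270,310:510],None,fx=4,fy=4))
```

```text
t 25.0 pos [388.6 270.7 117.7] phi 11.3 tilt z [ 0.001  0.    -1.   ] open 93.3 grip 0.0 q [ 0.51  0.37  1.94 -0.    0.83  0.31]
 roll 0.02 shift [-0.02 -0.06  4.11]
```

View pics/c3.png

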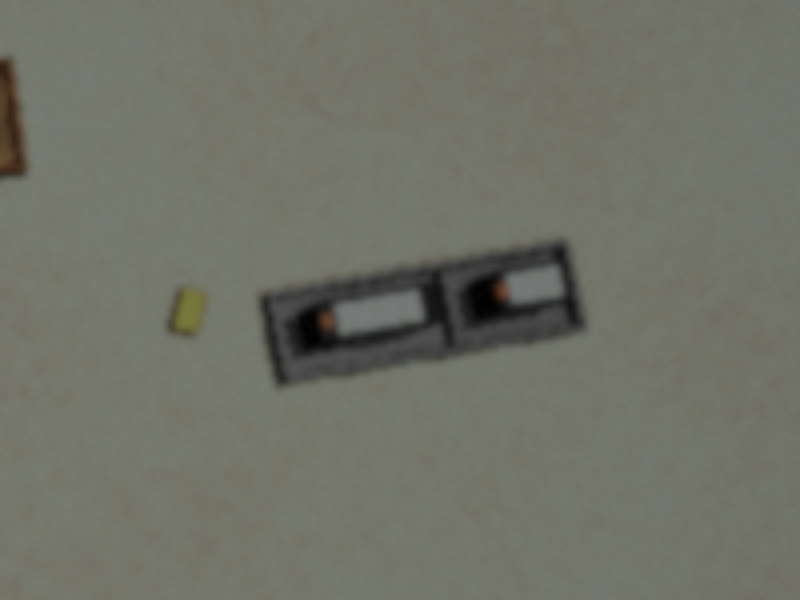

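Both cartridges sit upright in their bays, large in the left, longer one (375,315) and small in the shorter (530,287). The tape is next.

{"method": "move_arm", "body": {
  "series": [
    [-0.02, -0.06, 0.6, 0, 1],
    [0, 0, 0.9, 0, 1],
    [0, 0, 0.9, 0, 1],
    [0, 0, 0.8, 0, 1],
    [0, 0, 0.5, 0, 1]
  ]
}}

```text
t: 25.47
tool_pos: [0.3871, 0.2683, 0.0232]
tcp_rot: [0.635, 0.772, -0.001, -0.0]
ft_force: [-0.2, 0.1, -0.5]
opening: 0.0928
gripper_force: 0.0
```

{"method": "move_arm", "body": {
  "series": [
    [0, 0, 0.3, 0, 1],
    [0, 0, 0.11, 0, 1],
    [0, 0, 0, 0, 0.4],
    [0, 0, 0, 0, 0],
    [0, 0, 0, 0, -0.2]
  ]
}}

```text
t: 25.88
tool_pos: [0.3877, 0.2698, 0.0152]
tcp_rot: [0.635, 0.773, 0.001, 0.0]
ft_force: [0.7, 0.9, -0.8]
opening: 0.0776
gripper_force: 0.0
```

{"method": "move_arm", "body": {
  "series": [
    [0, 0, 0, 0, -0.4],
    [0, 0, 0, 0, -0.4],
    [0, 0, 0, 0, -0.4],
    [0, 0, 0, 0, -0.4],
    [0, 0, 0, 0, -0.4]
  ]
}}

```text
t: 26.3
tool_pos: [0.3873, 0.2698, 0.0147]
tcp_rot: [0.635, 0.773, 0.0, 0.0]
ft_force: [-0.9, 0.0, 5.3]
opening: 0.0565
gripper_force: 15.0
```

Run:
```python
from h import *
s=dict(np.load('pics/top1.npz')); W=world(s); w=W[170:226,112:173].reshape(-1,3); p=w[(w[:,2]>.006)&(w[:,2]<.03),:2]*1000
from scipy.optimize import least_squares as ls
print(ls(lambda q:np.hypot(*(p-q[:2]).T)-56,[558,328]).x)
plan(558.2,327.7,19.5,11.2)
```

```text
[555.41621591 327.53432791]
t 26.3 pos [387.3 269.8  14.7] phi 11.2 tilt z [ 0.  0. -1.] open 56.5 grip 15.0 q [ 0.51  0.56  1.99 -0.    0.59  0.31]
 roll 0.0 shift [ 0.95  7.16 -0.19]
```

{"method": "move_arm", "body": {
  "series": [
    [0, 0, 0, 0, -0.6],
    [0, 0, -0.4, 0, -0.6],
    [0, 0, -0.8, 0, -0.6],
    [0, 0, -0.8, 0, -0.6],
    [0, 0, -0.4, 0, -0.6]
  ]
}}

```text
t: 26.72
tool_pos: [0.3878, 0.27, 0.0766]
tcp_rot: [0.635, 0.773, 0.001, 0.0]
ft_force: [0.8, 0.1, 0.3]
opening: 0.0563
gripper_force: 15.0
```

{"method": "move_arm", "body": {
  "series": [
    [0.08, 0.6, 0, 0, -0.6],
    [0.13, 1, 0, 0, -0.6],
    [0.13, 1, 0, 0, -0.6],
    [0.13, 1, 0, 0, -0.6],
    [0.13, 1, 0, 0, -0.6]
  ]
}}

```text
t: 27.13
tool_pos: [0.4981, 0.307, 0.0746]
tcp_rot: [0.635, 0.773, -0.0, -0.0]
ft_force: [-0.1, -0.3, 0.6]
opening: 0.056
gripper_force: 15.0
```

{"method": "move_arm", "body": {
  "series": [
    [0.13, 1, 0, 0, -0.6],
    [0.12, 0.9, 0, 0, -0.6],
    [0.1, 0.6, 0, 0, -0.6],
    [0, 0, 0, 0, -0.6],
    [0, 0, 0, 0, -0.6]
  ]
}}

```text
t: 27.55
tool_pos: [0.5563, 0.3273, 0.0739]
tcp_rot: [0.635, 0.773, -0.0, -0.0]
ft_force: [0.2, -0.1, -0.7]
opening: 0.0567
gripper_force: 15.0
```

Run:
```python
from h import *
plan(557,327.7,19.5,11.2)
```

```text
t 27.6 pos [556.3 327.3  73.9] phi 11.2 tilt z [-0.001 -0.    -1.   ] open 56.7 grip 15.0 q [0.46 0.7  1.5  0.   0.95 0.26]
 roll 0.0 shift [0.01 0.03 2.18]
```

{"method": "move_arm", "body": {
  "series": [
    [0.01, 0.02, 0.6, 0, -0.6],
    [0, 0, 0.7, 0, -0.6],
    [0, 0, 0.5, 0, -0.6],
    [0, 0, 0.25, 0, -0.6],
    [0, 0, 0.1, 0, -0.6]
  ]
}}

```text
t: 27.97
tool_pos: [0.556, 0.3274, 0.0196]
tcp_rot: [0.635, 0.773, -0.001, -0.0]
ft_force: [0.3, -0.5, -0.6]
opening: 0.0566
gripper_force: 15.0
```

{"method": "move_arm", "body": {
  "series": [
    [0, 0, 0.04, 0, -0.6],
    [0, 0, 0, 0, -0.6],
    [0, 0, 0, 0, 0.35],
    [0, 0, 0, 0, 0.4],
    [0, 0, 0, 0, 0.4]
  ]
}}

```text
t: 28.38
tool_pos: [0.5574, 0.3279, 0.0202]
tcp_rot: [0.635, 0.773, 0.0, 0.0]
ft_force: [0.6, 0.2, 0.1]
opening: 0.0651
gripper_force: 0.0
```

{"method": "move_arm", "body": {
  "series": [
    [0, 0, 0, 0, 0.4],
    [0, 0, -0.3, 0, 0.4],
    [0, 0, -0.8, 0, 0.4],
    [0, 0, -1, 0, 0.6],
    [0, 0, -1, 0, 0.6]
  ]
}}

```text
t: 28.8
tool_pos: [0.5569, 0.3277, 0.0983]
tcp_rot: [0.635, 0.773, -0.0, -0.0]
ft_force: [0.2, 0.5, -0.6]
opening: 0.0723
gripper_force: 0.0
```

{"method": "move_arm", "body": {
  "series": [
    [0.5, -1, -0.5, 0, 0.6],
    [0.5, -1, -0.5, 0, 0.6],
    [0.5, -1, -0.5, 0, 0.6],
    [0.5, -1, 0, 0, 0.6],
    [0.5, -1, 0, 0, 0.6]
  ]
}}

```text
t: 29.22
tool_pos: [0.4215, 0.3652, 0.1361]
tcp_rot: [0.635, 0.773, 0.001, 0.0]
ft_force: [-0.4, 0.7, -0.5]
opening: 0.0742
gripper_force: 0.0
```

{"method": "move_arm", "body": {
  "series": [
    [0.5, -1, 0, 0, 0.6],
    [0.5, -1, 0, 0, 0.6],
    [0.5, -0.8, 0, 0, 0.6],
    [0, 0, 0, 0, 0.6],
    [0, 0, 0, 0, 0.6]
  ]
}}

```text
t: 29.63
tool_pos: [0.346, 0.3885, 0.1354]
tcp_rot: [0.634, 0.773, 0.0, 0.0]
ft_force: [0.2, 1.0, 0.5]
opening: 0.0742
gripper_force: 0.0
```

Run:
```python
from h import *
plan(557,327.7,19.5,11.2)
snap('top','top4')
cv2.imwrite('pics/c4.png',cv2.resize(cv2.imread('pics/top4.png')[110:290,100:480],None,fx=2.1,fy=2.1))
```

```text
t 29.6 pos [346.  388.5 135.4] phi 11.3 tilt z [ 0.001  0.001 -1.   ] open 74.2 grip 0.0 q [ 0.75  0.41  1.81 -0.    0.91  0.56]
 roll 0.02 shift [-4.03  7.81  4.64]
```

View pics/c4.png

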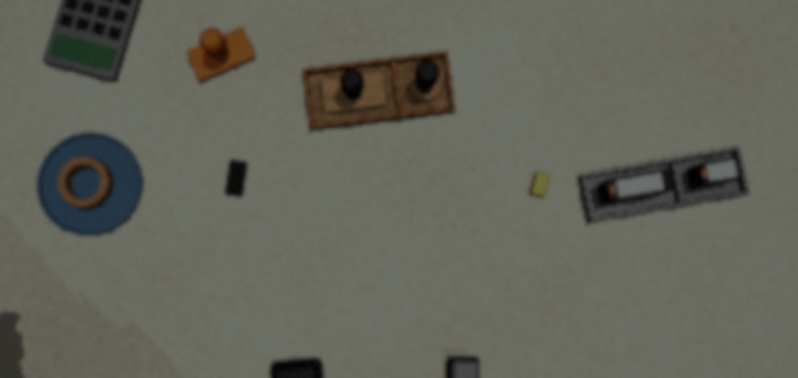

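The tape lies flat in the dish (85,183), and both stamps and both cartridges are in their bays. The eraser (236,178) and sharpener (540,183) are where they were.

```bash
python3 -c "
from cell import bot
print(bot.job_done())"
```

```text
the job is handed in; nothing more can be done
None
```

The job is handed in at about 30 s of robot time: both stamps and both cartridges stand upright in their correct bays, the tape roll lies flat in the dish, and the final top view shows the eraser, sharpener and orange look-alike where they lay.

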